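# Book in a sample, then free the sagging locker bolt and hold the gate ajar

## Robot

A 6-joint arm with a two-finger parallel gripper is mounted at the origin on a cart in front of the work surface, level with it; the furniture and walls round the work are solid. World frame = base frame: x ahead of the robot, y to its left, z up, the work surface at z = 0. Lengths are in m, angles in rad, forces in N, time in s.
With the tool pointing down it reaches from about 0.375 to 0.975 m from the base axis. Payload 3.8 kg.
Tool frame: the origin (TCP) lies at the very end of the fingers, on their centre line; the grasp point (between the pads) lies 19 mm behind it; z points along the fingers, y is the line along which they close (so a half turn about z gives the same grasp; the last joint's range is limited). The gripper opens to 85 mm and grips with 20 to 120 N. Pads are 22 mm wide; open, the fingers measure 114 mm over their backs; the gripper's body (76 mm by 85 mm) begins 54 mm behind the grasp point. The pads swing forward as they close: fully open they stand 13 mm farther back than shut.
Start: joints at [-1.284, 0.264, 1.604, -0, 1.274, -0.037], TCP at [0.215, -0.64, 0.231] pointing down, gripper open.
Joint ranges: [-2.63, 2.63], [-0.94, 2.18], [0.31, 2.57], [-1.31, 4.45], [0, 2.66], [-2.55, 2.55]. Speed limits (rad/s): [2.57, 2.57, 3.14, 3.14, 3.14, 3.14].

## Interface

Orientations are given as a rotation vector (axis times angle).
In Python, from workcell import read_state, read_camera, calibration, finish_job gives the robot as it stands.
- The arm moves only by the tool step_arm, never from a script. Its argument "commands" is a list of rows, each an object of numbers: "fingers": the gripper's target within -1 to 1 (shut at 1, half-way at 0, fully open at -1); "dx", "dy", "dz": the shift along the tool's x, y, z in m; "roll": the turn about the tool's z in degrees. In form: [{"fingers": .., "dx": .., "dy": .., "dz": .., "roll": ..}, ...]. A call has 1 to 8 rows; each row is the pose to reach, as a shift and turn from the pose commanded when the call began, along the tool's axes at that moment; what a row does not reach only later rows make up. A row lasts 1/8 s, in which the tool goes at most 62.5 mm and 10.7 degrees, less where a joint would pass 70% of its speed; a pose out of reach is approached as far as the arm can. A call with a gripper value outside its range is refused whole. The fingers move at their own pace and stop on an object; "squeeze" is the grip in N (left out, the last holds). Time passes only in rows, so rows that repeat a pose let the fingers close. It gives the time, the measured TCP pose, the force, the opening and the grip force at its end, in the units of the state.
- read_state(): the state, without advancing time (a new reading comes with each control period).
- read_camera(name): name is "scene" or "side" or "wrist"; returns (picture, depth): 400x640x3 uint8, blue, green, red; 400x640 float32, m along the optical axis (not along the pixel's ray), 0 where there is no reading.
- calibration(name): a dict with "intrinsics" (3x3 intrinsics, pixels), "world_to_cam" (4x4, takes a point from world to camera coordinates). Camera axes: x right, y up, looking along -z (the intrinsics and any distortion apply to the point x, -y, -z); pixel columns grow to the right and rows downward; lengths in m; the calibration is good to about 2 mm. A picture is of the moment at which its call begins: read the wrist's pose just before it. calibration takes no time and is no camera call; for the wrist camera it gives the pose at the moment of the call.
- finish_job(): hands the job in; it is judged then, once.
The state is a dict: "time": time; "q": joint angles; "joint_vel": joint speeds; "joint_torque": joint torques, N m; "tool_pos": TCP position; "tcp_rot": TCP orientation; "wrist_force": force on the tool from outside, world axes, zero at the start; "torque": the same for the moment, N m; "width": opening from 0.0 (shut) to 1.0 (fully open); "grip_force": force on a finger pad.
Only numpy, scipy, OpenCV 4.12 (cv2) and the standard library are available. Lean on these libraries where they do the work, as an engineer would, in place of code of your own. Each camera call takes 0.05 s, during which the arm holds its last target. There are 200 camera calls.

## Task

Book the blue-lidded sample cup in by turning it where it stands, in front of the scanner block, until its paper label looks squarely at the scanner's window, and let go of it standing upright. Then open the sample locker for a colleague who will put the cup away: its worn bolt has sagged and its notch hangs on the keeper's bent-up lip, so take the bolt by its knob, lift it clear of the lip and draw it back while lifted, then pull the gate by the knob about 7 cm open at its free edge against its closing spring. The program finishes while the gripper is still holding the gate ajar by the knob (do not let go), and leave the memory stick, stapler and pen alone.

Things in the scene. Friction and masses are not known exactly. Their poses are not given: they have to be found in the camera images.
- sample_cup: Loose clear specimen cup with a blue screw lid, 58 mm tall, body tapering from 36 mm at the foot to 42 mm under the lid, lid 45 mm across (46 to 58 mm up), about 60 g, standing on the scanner's 2 mm rubber mat. Origin: centre of its underside, z up.
- cup_label (a point): Centre of the white paper label on the cup's side (it covers about a third of the way round), 21 mm from the cup's axis and 28 mm above its underside. This frame's x points straight out of the label; z up.
- scanner_window (a point): Middle of the dark red window of the grey scanner block (fixed; 60 mm deep, 74 mm wide, 62 mm tall), 34 mm above the desk. The window looks along this frame's -x; y is across it. A 130 x 90 mm black mat lies on the desk in front of the window; the cup stands on it 70 to 90 mm from the window.
- locker: White steel sample locker with a grey barred gate, fixed to the desk; 130 mm deep (x), 180 mm wide (y), 180 mm tall, a flat slide box adds 10 mm on its roof. Origin: centre of its underside; the front with the gate looks along its own -x. The keeper, a steel loop whose mouth edge is bent up into a lip, sits on the fixed post at its +y side.
- bolt_knob: Knob of the bolt: a steel stem runs 34 mm forward (locker -x with the gate shut) from the bolt's axis, then turns up into a black round grip 14 to 15 mm across, 10 to 34 mm above the axis, with a wider head (18 mm) from 38 to 49 mm. Origin: where the stem meets the bolt's axis, 128 mm above the desk when sagged. Frame parallel to the gate's; it turns with the gate.
- knob_grip (a point): Point to pinch on the black upright grip: on its axis, 29 mm above the bolt's axis (157 mm above the desk when sagged), 43 mm in front of the gate. It can be pinched from above in any yaw; with a firm grip the round knob still lets the gate turn in the fingers.
- bolt (a joint): How far the bolt is drawn back, m: 0 to 0.003 at the start, 0.040 fully drawn; it slides towards the hinge side, along the gate's own -y (locker -y while shut). Slides against about 1 N. Its round 14 mm bar has a notch underneath that hangs on the keeper's lip: unlifted it moves only about 4 mm. Out of the keeper beyond 0.024.
- bolt_lift (a joint): How far the bolt is lifted straight up in its tall worn guides, m: 0 sagged (it drops back by its own 0.13 kg), 0.0125 highest. The lip is passed when lifted more than 0.007; let down before it is drawn beyond 0.024 it rests on the lip or drops behind it again.
- gate (a joint): Opening angle of the gate, rad, 0 shut, up to 1.4; vertical hinge, a positive angle swings the free edge towards the front (locker -x), turning +z. A spring closes it with 0.3 N m when shut and 0.5 N m at 0.5 rad. 7 cm at the free edge is 0.55 rad. It stays bolted until the bolt is out of the keeper.
- gate_hinge (a point): Point on the gate's vertical hinge line, at the locker's front plane, 80 mm to its own -y side, 128 mm above the desk.
- gate_edge (a point): Point on the gate's free edge, 130 mm from the hinge line, 128 mm above the desk; the keeper on the locker's post lies just beyond it.
- stapler: Loose black stapler, 124 mm long, 41 mm high, lying in front of the microscope; leave it alone.
- pen_blue: Loose white ball pen, 145 mm long, 9 mm high, lying near the desk's front edge to the right; leave it alone.
- usb_stick: Loose red memory stick, 52 x 18 mm, 8 mm high, lying on the desk in front of the locker; leave it alone.
- microscope: Fixed white and black microscope, 0.54 m tall with its camera, to the right of the locker; its eyepieces, 0.30 to 0.40 m above the desk, reach 0.2 m from its middle towards the robot. Origin: centre of its base. Keep the arm clear of it on the way in.
Things that resemble listed ones, but are neither listed nor needed, are in the scene too. Leave any brown or yellow look-alike of the sample_cup alone.

How it is judged:
On the way, in this order (a step that is already met when the one before it is completed fails the run):
1. the cup stands released and upright in front of the scanner, its label facing the window (angle between the x axis of cup_label and the x axis of scanner_window, either way round below 0.3 rad and horizontal distance between cup_label and scanner_window below 0.078 m and horizontal distance between sample_cup and scanner_window above 0.058 m and y of sample_cup in the frame of scanner_window between -0.03 and 0.03 m and angle between sample_cup's own z axis and vertical below 0.1 rad and linear speed of sample_cup below 0.02 m/s and contact force between the fingers and sample_cup below 0.05 N), for 0.3 s.
2. the bolt, held by its knob, is lifted clear of the lip (value of joint bolt_lift above 0.0055 m and contact force between the fingers and bolt_knob above 0.5 N), for 0.04 s.
3. the bolt is drawn out of the keeper (value of joint bolt above 0.024 m), for 0.1 s.
At the end, for the whole second after the job is handed in: Cup let go, upright and at rest on the mat, label within 17 degrees of the window (label under 78 mm, cup centre over 58 mm away, at most 30 mm sideways); gate steady at 0.34 to 0.80 rad with the fingers on the bolt knob (over 1 N) (all of step 1 and value of joint gate between 0.34 and 0.8 rad and velocity of joint gate between -0.05 and 0.05 rad/s and contact force between the fingers and bolt_knob above 1 N); the arm keeps its last pose, push and grip.
It fails at once if the cup is tipped over (angle between sample_cup's own z axis and vertical above 0.6 rad).
It fails at once if the memory stick is pushed more than 3 cm (distance of usb_stick from where it was at the start of the episode above 0.03 m).
It fails at once if the stapler is pushed more than 3 cm (distance of stapler from where it was at the start of the episode above 0.03 m).
It fails at once if the pen is pushed more than 3 cm (distance of pen_blue from where it was at the start of the episode above 0.03 m).
It also fails if it takes over 54 s, if anything falls off the work surface, if the arm or the gripper's body presses on something with over 40 N, if the wrist force passes 120 N, or if a joint passes its speed limit or range.

## Working session

There is one attempt and no reset: what is moved stays moved. The work goes in short steps, Python scripts to look and compute and a tool call to move; the robot and the scene stay as the last step left them, time stands still between calls to the robot, and variables do not carry over. Pictures are saved under pics/ and viewed, at most 10 in all, crops included, and the job is handed in when it is done.

Besides the shell and the picture viewer there is one more tool, called after "Emit:" by a JSON object that holds its "api" and its "payload". step_arm: Moves the arm, as the interface text tells. Its arguments: {"type":"object","properties":{"commands":{"type":"array","items":{"type":"object","properties":{"fingers":{"type":"number"},"dx":{"type":"number"},"dy":{"type":"number"},"dz":{"type":"number"},"roll":{"type":"number"}}}},"squeeze":{"type":"number"}},"required":["commands"]}

```bash
mkdir -p pics; cat > h.py <<'E'
import numpy as np, cv2
from workcell import *
def pix2w(cal,u,v,d):
    K=np.array(cal["intrinsics"]);T=np.array(cal["world_to_cam"])
    p=np.array([(u-K[0,2])/K[0,0]*d,-(v-K[1,2])/K[1,1]*d,-d,1.])
    return (np.linalg.inv(T)@p)[:3]
def w2pix(cal,p):
    K=np.array(cal["intrinsics"]);T=np.array(cal["world_to_cam"])
    c=T@np.r_[p,1.]
    return K[0,0]*c[0]/-c[2]+K[0,2], K[1,1]*-c[1]/-c[2]+K[1,2]
E
python3 - <<'E'
from h import *
for n in("scene","side"):
    c=calibration(n);im,d=read_camera(n)
    cv2.imwrite(f"pics/{n}0.png",im);np.savez(f"{n}0.npz",im=im,d=d,K=c["intrinsics"],T=c["world_to_cam"])
    print(n,c.keys(),np.linalg.inv(c["world_to_cam"])[:3,3])
print(read_state())
E
```

```text
scene dict_keys(['intrinsics', 'world_to_cam']) [0.13253105 0.47534649 0.68346054]
side dict_keys(['intrinsics', 'world_to_cam']) [-0.01527058  0.21304784  1.20576798]
{'time': 0.1, 'q': array([-1.28391776e+00,  2.64707029e-01,  1.60527852e+00, -3.25368731e-05,
        1.27367764e+00, -3.69083348e-02]), 'joint_vel': array([ 5.17137042e-05, -3.62762649e-04, -2.89761283e-03,  4.35653454e-04,
        4.43529454e-04, -5.65265499e-04]), 'joint_torque': array([ 2.12666324e-03, -5.16709149e+01, -3.68589628e+01,  1.19383226e-04,
        6.35690172e-03, -3.89984928e-05]), 'tool_pos': array([ 0.2145493 , -0.63928482,  0.23004464]), 'tcp_rot': array([-3.09848657e+00, -5.06068763e-01,  4.53621090e-04]), 'wrist_force': array([-0.06718877,  0.77419852,  0.08245442]), 'torque': array([0.03020414, 0.02290841, 0.0296868 ]), 'grip_force': 0.0, 'width': 1.0001656421641458}
```

View pics/scene0.png

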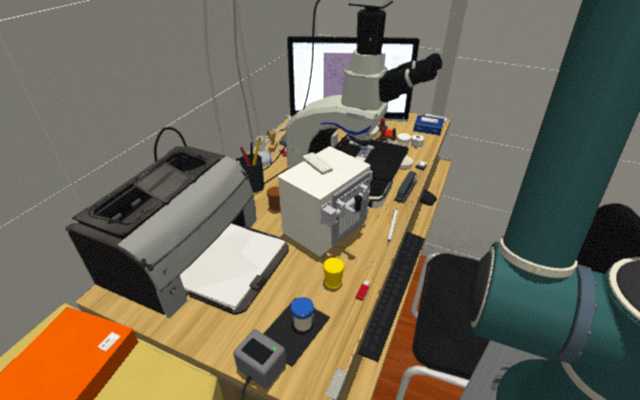

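View pics/side0.png

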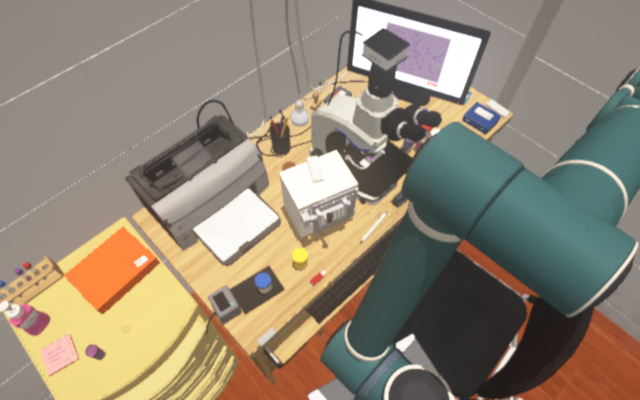

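Scene view: the blue-lidded cup is at (302,312), in front of the grey scanner at (260,357). The yellow cup (333,272) and brown cup (275,200) are look-alikes, so I leave them. The locker is at (325,200) with its knob around (358,203). I'll confirm in an enlarged crop.

```bash
python3 - <<'E'
from h import *
z=np.load("scene0.npz");im=z["im"]
a=cv2.resize(im[280:390,225:345],None,fx=5,fy=5,interpolation=cv2.INTER_CUBIC)[:550,:600]
b=cv2.resize(im[150:260,275:385],None,fx=5,fy=5,interpolation=cv2.INTER_CUBIC)
cv2.imwrite("pics/c1.png",a);cv2.imwrite("pics/c2.png",b)
# blue lid blob and world points
for n in("scene","side"):
    z=np.load(n+"0.npz");im=z["im"];d=z["d"];cal=dict(intrinsics=z["K"],world_to_cam=z["T"])
    hsv=cv2.cvtColor(im,cv2.COLOR_BGR2HSV)
    m=cv2.inRange(hsv,(100,120,60),(125,255,255));
    k,l,s,c=cv2.connectedComponentsWithStats(m)
    for i in range(1,k):
        if s[i,4]>60:
            vs,us=np.where(l==i);P=np.array([pix2w(cal,u,v,d[v,u]) for u,v in zip(us,vs) if d[v,u]>0])
            top=P[P[:,2]>np.percentile(P[:,2],90)-.003]
            print(n,s[i],c[i],P.mean(0).round(3),P.min(0).round(3),P.max(0).round(3),"top",top.mean(0).round(4),top.min(0).round(3),top.max(0).round(3))
E
```

```text
scene [414 116  29  19 308] [428.04220779 126.0487013 ] [ 0.637 -0.767  0.025] [ 0.59  -0.835  0.002] [ 0.698 -0.738  0.036] top [ 0.6409 -0.7764  0.0331] [ 0.594 -0.835  0.031] [ 0.698 -0.739  0.036]
scene [335 124  35  11  73] [353.61643836 130.15068493] [ 0.618 -0.255  0.223] [ 0.582 -0.267  0.212] [ 0.667 -0.241  0.24 ] top [ 0.5973 -0.2601  0.234 ] [ 0.582 -0.267  0.23 ] [ 0.664 -0.243  0.24 ]
scene [290 298  24  21 392] [301.60714286 307.71173469] [0.453 0.137 0.059] [ 0.432  0.114 -0.   ] [0.503 0.156 0.063] top [0.4538 0.135  0.0604] [0.433 0.114 0.059] [0.476 0.156 0.063]
side [472 114  27  14 129] [486.14728682 120.11627907] [ 0.624 -0.788  0.035] [ 0.597 -0.839  0.03 ] [ 0.667 -0.759  0.04 ] top [ 0.6248 -0.7873  0.0369] [ 0.598 -0.833  0.035] [ 0.664 -0.759  0.04 ]
side [255 273  15  14 160] [262.15625 279.85625] [0.455 0.134 0.062] [0.436 0.114 0.055] [0.476 0.153 0.069] top [0.4548 0.1333 0.0631] [0.436 0.114 0.061] [0.472 0.153 0.069]
```

View pics/c1.png

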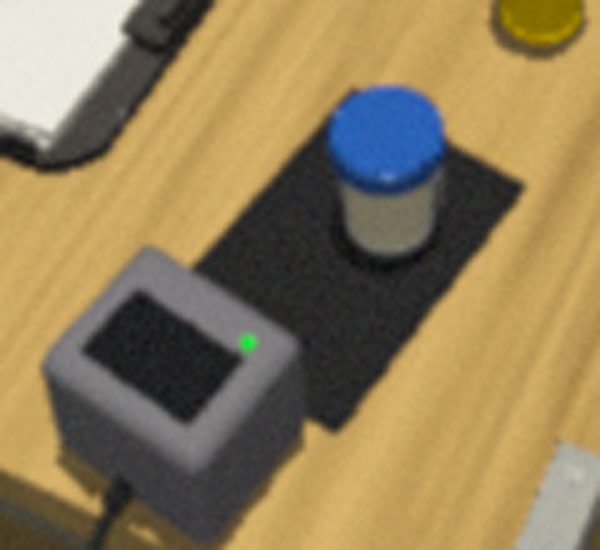

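View pics/c2.png

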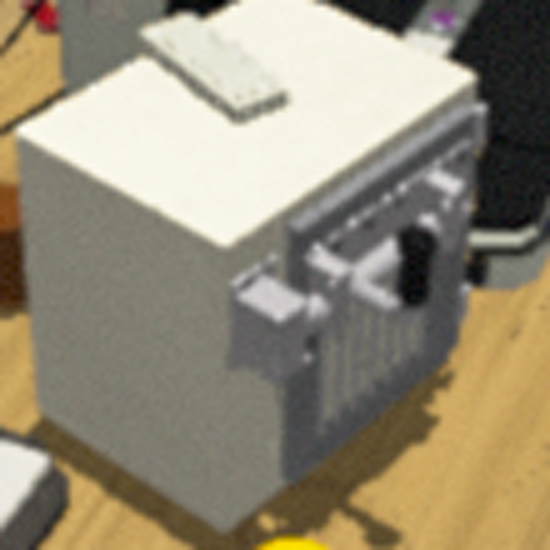

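The crop confirms the blue-lidded cup: lid at (302,308), standing on the mat in front of the scanner. The scanner's top corners in the crop are (150,250), (300,350), (200,470) and (45,365). The knob's black grip is at scene pixel (358,203).

```bash
cat >> h.py <<'E'
def ray(cal,u,v,z):
    a=pix2w(cal,u,v,1.);o=np.linalg.inv(cal["world_to_cam"])[:3,3]
    return o+(a-o)*(z-o[2])/(a[2]-o[2])
E
python3 - <<'E'
from h import *
z=np.load("scene0.npz");d=z["d"];cal=dict(intrinsics=z["K"],world_to_cam=z["T"])
print("scanner");
for u,v in[(150,250),(300,345),(200,470),(45,365)]: print(ray(cal,225+u/5,280+v/5,.062).round(4))
print("mat")
for u,v in[(350,90),(522,185),(335,430)]: print(ray(cal,225+u/5,280+v/5,.002).round(4))
print("roof")
for u,v in[(20,130),(225,245),(475,75)]: print(ray(cal,275+u/5,150+v/5,.18).round(4))
print("knob")
for u,v,h in[(418,232,.172),(415,265,.157),(413,295,.140)]:
    U,V=275+u/5,150+v/5; print(ray(cal,U,V,h).round(4),pix2w(cal,U,V,d[int(V),int(U)]).round(4))
# front plane fit of locker: points z .03-.17
H,W=d.shape;uu,vv=np.meshgrid(np.arange(W),np.arange(H))
P=np.array([pix2w(cal,u,v,d[v,u]) for v in range(150,262) for u in range(275,385)])
r=P[(abs(P[:,2]-.18)<.004)]
q=cv2.minAreaRect(r[(r[:,0]<.9)&(r[:,1]>-.3)][:,:2].astype(np.float32));print("roof rect",q, cv2.boxPoints(q))
q=P[(P[:,2]>.12)&(P[:,2]<.19)&(P[:,0]<.585)];print(np.c_[q].round(3)[q[:,0]<.545][:40])
# scanner rect
P=np.array([pix2w(cal,u,v,d[v,u]) for v in range(320,390) for u in range(228,292) if d[v,u]>0])
r=P[abs(P[:,2]-.062)<.005];q=cv2.minAreaRect(r[:,:2].astype(np.float32));print("scanner",len(r),q)
E
```

```text
scanner
[0.4843 0.2282 0.062 ]
[0.4165 0.2213 0.062 ]
[0.4112 0.2747 0.062 ]
[0.4793 0.2821 0.062 ]
mat
[0.5091 0.0961 0.002 ]
[0.4225 0.0871 0.002 ]
[0.4107 0.2134 0.002 ]
roof
[ 0.6677 -0.0353  0.18  ]
[ 0.5416 -0.0282  0.18  ]
[ 0.5329 -0.2052  0.18  ]
knob
[ 0.4895 -0.0959  0.172 ] [ 0.4872 -0.0923  0.1752]
[ 0.4875 -0.0924  0.157 ] [ 0.4847 -0.088   0.1611]
[ 0.4875 -0.0927  0.14  ] [ 0.4835 -0.0863  0.1462]
roof rect ((0.5776097774505615, -0.11958666145801544), (0.18303731083869934, 0.19433653354644775), 87.97245025634766) [[ 0.4772644  -0.2076102 ]
 [ 0.6714792  -0.21448584]
 [ 0.67795515 -0.03156312]
 [ 0.48374033 -0.02468748]]
[[ 0.544 -0.201  0.18 ]
 [ 0.543 -0.203  0.18 ]
 [ 0.54  -0.203  0.181]
 [ 0.539 -0.206  0.18 ]
 [ 0.544 -0.196  0.18 ]
 [ 0.541 -0.196  0.181]
 [ 0.541 -0.2    0.18 ]
 [ 0.539 -0.201  0.18 ]
 [ 0.536 -0.201  0.181]
 [ 0.535 -0.204  0.18 ]
 [ 0.543 -0.19   0.181]
 [ 0.542 -0.193  0.18 ]
 [ 0.539 -0.194  0.18 ]
 [ 0.536 -0.193  0.182]
 [ 0.536 -0.197  0.18 ]
 [ 0.534 -0.199  0.18 ]
 [ 0.536 -0.206  0.176]
 [ 0.544 -0.296  0.127]
 [ 0.544 -0.184  0.181]
 [ 0.543 -0.187  0.179]
 [ 0.541 -0.187  0.18 ]
 [ 0.539 -0.189  0.18 ]
 [ 0.538 -0.192  0.179]
 [ 0.535 -0.192  0.18 ]
 [ 0.535 -0.196  0.178]
 [ 0.535 -0.2    0.176]
 [ 0.535 -0.205  0.173]
 [ 0.543 -0.289  0.128]
 [ 0.541 -0.29   0.128]
 [ 0.544 -0.18   0.18 ]
 [ 0.543 -0.183  0.179]
 [ 0.54  -0.182  0.181]
 [ 0.539 -0.185  0.18 ]
 [ 0.538 -0.188  0.178]
 [ 0.535 -0.188  0.179]
 [ 0.535 -0.191  0.178]
 [ 0.54  -0.205  0.168]
 [ 0.536 -0.203  0.171]
 [ 0.535 -0.205  0.171]
 [ 0.544 -0.281  0.128]]
scanner 1308 ((0.45143553614616394, 0.25111058354377747), (0.07381365448236465, 0.05923838168382645), 5.2312235832214355)
```

```bash
python3 - <<'E'
from h import *
z=np.load("scene0.npz");d=z["d"];cal=dict(intrinsics=z["K"],world_to_cam=z["T"])
for n,u,v in[("yellow",334,266),("eye",432,64),("eye2",408,80),("eye3",415,70),("arm",345,60),("usb",363,289)]: print(n,pix2w(cal,u,v,d[v,u]).round(3))
c=calibration("wrist");s=read_state();from scipy.spatial.transform import Rotation as R
T=np.linalg.inv(c["world_to_cam"]);Rt=R.from_rotvec(s["tcp_rot"]).as_matrix()
print("K",c["intrinsics"]);print("cam in tool",(Rt.T@(T[:3,3]-s["tool_pos"])).round(4));print((Rt.T@T[:3,:3]).round(3));print(Rt.round(4))
E
```

```text
yellow [0.47  0.012 0.058]
eye [ 0.473 -0.32   0.402]
eye2 [ 0.508 -0.29   0.368]
eye3 [ 0.501 -0.304  0.387]
arm [ 0.924 -0.635  0.236]
usb [ 0.407 -0.012  0.008]
K [[305.43947631   0.         323.60115483]
 [  0.         305.43947631 197.20302793]
 [  0.           0.           1.        ]]
cam in tool [ 0.0648  0.0008 -0.1429]
[[-0.     0.966  0.258]
 [ 1.    -0.     0.   ]
 [ 0.     0.258 -0.966]]
[[ 9.480e-01  3.182e-01 -6.000e-04]
 [ 3.182e-01 -9.480e-01  2.000e-03]
 [ 0.000e+00 -2.100e-03 -1.000e+00]]
```

Emit:
{"api": "step_arm", "payload": {"commands": [{"fingers": -1,"dx": 0.062,"dy": -0.232,"dz": 0,"roll": 0},{"fingers": -1,"dx": 0.062,"dy": -0.232,"dz": 0,"roll": 0},{"fingers": -1,"dx": 0.062,"dy": -0.232,"dz": 0,"roll": 0},{"fingers": -1,"dx": 0.062,"dy": -0.232,"dz": 0,"roll": 0},{"fingers": -1,"dx": 0.205,"dy": -0.343,"dz": 0,"roll": 0},{"fingers": -1,"dx": 0.205,"dy": -0.343,"dz": 0,"roll": 0},{"fingers": -1,"dx": 0.205,"dy": -0.343,"dz": 0,"roll": 0},{"fingers": -1,"dx": 0.205,"dy": -0.343,"dz": 0,"roll": 0}]}}

```text
time: 1.1
tool_pos: [0.3013, -0.2463, 0.231]
tcp_rot: [-3.098, -0.517, -0.001]
wrist_force: [-0.2, -1.1, 0.5]
width: 1.0
grip_force: 0.0
```

Emit:
{"api": "step_arm", "payload": {"commands": [{"fingers": -1,"dx": 0.155,"dy": -0.148,"dz": 0.08,"roll": 0},{"fingers": -1,"dx": 0.155,"dy": -0.148,"dz": 0.08,"roll": 0},{"fingers": -1,"dx": 0.155,"dy": -0.148,"dz": 0.08,"roll": 0},{"fingers": -1,"dx": 0.155,"dy": -0.148,"dz": 0.08,"roll": 0},{"fingers": -1,"dx": 0.155,"dy": -0.148,"dz": 0.08,"roll": 0}]}}

```text
time: 1.72
tool_pos: [0.3992, -0.0587, 0.1497]
tcp_rot: [-3.098, -0.512, 0.005]
wrist_force: [-0.2, -0.4, -0.1]
width: 0.998
grip_force: 0.0
```

```bash
python3 - <<'E'
from h import *
c=calibration("wrist");im,d=read_camera("wrist")
np.savez("w1.npz",im=im,d=d,K=c["intrinsics"],T=c["world_to_cam"]);cv2.imwrite("pics/w1.png",im)
print(read_state()["tool_pos"],w2pix(c,[.454,.1345,.03]),w2pix(c,[.4875,-.0925,.157]))
E
```

```text
[ 0.39932756 -0.05989089  0.15041577] (np.float64(113.27758838349726), np.float64(50.736288547284175)) (np.float64(465.06877835366396), np.float64(96.35209061209466))
```

View pics/w1.png

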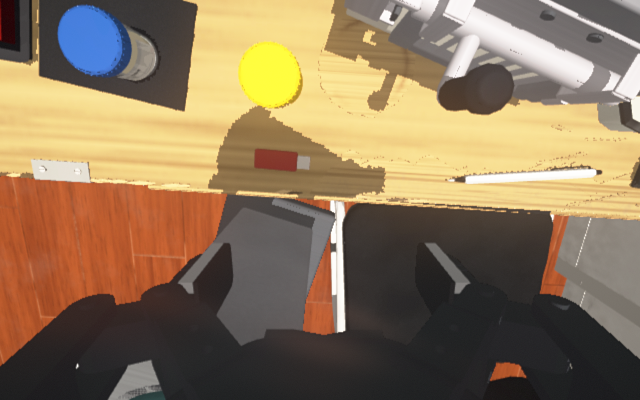

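Wrist view: the blue lid is at (93,40) with the cup body at (140,55), the scanner at (15,30), the knob head at (492,90) and the USB stick at (280,160). The body needs an enlarged crop to show the label.

```bash
python3 - <<'E'
from h import *
a=np.load("w1.npz");b=np.load("scene0.npz")["im"];s=np.load("side0.npz")["im"]
f=lambda i,k:cv2.resize(i,None,fx=k,fy=k,interpolation=cv2.INTER_CUBIC)
A=f(a["im"][0:100,40:180],4)
B=f(b[295:338,280:325],9)[:400,:400]
o=np.zeros((400,800,3),np.uint8);o[:,:560]=A[:400,:560];B=f(b[295:338,285:321],6);o[:B.shape[0],570:570+B.shape[1]]=B
cv2.imwrite("pics/c3.png",o)
c=dict(intrinsics=a["K"],world_to_cam=a["T"])
d=a["d"]
for u,v in[(492,90),(480,88),(500,85),(475,90),(462,70)]:print(u,v,pix2w(c,u,v,d[v,u]).round(4),ray(c,u,v,.177).round(4))
P=[pix2w(c,u,v,d[v,u]) for v in range(60,120) for u in range(430,520)];P=np.array(P);q=P[(P[:,2]>.172)&(P[:,2]<.183)&(P[:,0]<.52)];print(len(q),q.mean(0),q.min(0),q.max(0))
E
```

```text
492 90 [ 0.4883 -0.0919  0.1788] [ 0.4887 -0.0927  0.177 ]
480 88 [ 0.4882 -0.0889  0.1758] [ 0.4879 -0.0884  0.177 ]
500 85 [ 0.4909 -0.0943  0.1777] [ 0.4911 -0.0946  0.177 ]
475 90 [ 0.487  -0.0875  0.1757] [ 0.4867 -0.087   0.177 ]
462 70 [ 0.5027 -0.0954  0.1329] [ 0.4913 -0.0797  0.177 ]
1998 [ 0.48876992 -0.09164691  0.17605925] [ 0.48020521 -0.10186639  0.17200256] [ 0.49849595 -0.08394815  0.17905933]
```

View pics/c3.png

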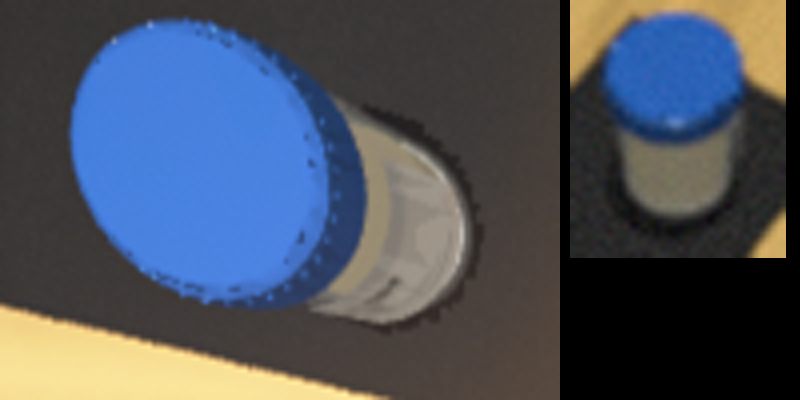

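```bash
python3 - <<'E'
from h import *
z=np.load("scene0.npz");d=z["d"];K=z["K"];T=np.linalg.inv(z["T"])
v,u=np.mgrid[:400,:640];P=np.stack([(u-K[0,2])/K[0,0]*d,-(v-K[1,2])/K[1,1]*d,-d,d*0+1],-1).reshape(-1,4)@T.T
P=P[d.reshape(-1)>0][:,:3]
for x in np.arange(.3,.8,.05):
    print(round(x,2),[(lambda q:round(float(np.percentile(q[:,2],98)),2) if len(q)>5 else None)(P[(P[:,0]>x)&(P[:,0]<x+.05)&(P[:,1]>y)&(P[:,1]<y+.05)]) for y in np.arange(-.1,.4,.05)])
E
```

```text
0.3 [-0.14, -0.14, -0.13, 0.0, 0.0, 0.0, 0.0, None, None, None]
0.35 [0.0, 0.0, 0.0, 0.0, 0.0, 0.0, 0.0, 0.0, None, None]
0.4 [0.0, 0.01, 0.01, 0.0, 0.06, 0.06, 0.06, 0.06, 0.01, None]
0.45 [0.18, 0.06, 0.06, 0.0, 0.06, 0.06, 0.06, 0.06, 0.02, 0.02]
0.5 [0.18, 0.18, 0.0, 0.0, 0.0, 0.0, 0.0, 0.0, 0.02, 0.02]
0.55 [0.18, 0.18, 0.02, 0.02, 0.04, 0.03, 0.03, 0.0, 0.02, 0.02]
0.6 [0.18, 0.18, 0.03, 0.03, 0.03, 0.03, 0.03, 0.0, 0.01, 0.05]
0.65 [0.18, 0.18, 0.03, 0.03, 0.09, 0.13, 0.16, 0.17, 0.17, 0.06]
0.7 [0.06, 0.09, 0.15, 0.17, 0.18, 0.18, 0.19, 0.19, 0.19, 0.06]
0.75 [0.06, 0.18, 0.19, 0.19, 0.21, 0.21, 0.21, 0.2, 0.2, 0.0]
```

Emit:
{"api": "step_arm", "payload": {"commands": [{"fingers": -1,"dx": 0.223,"dy": -0.167,"dz": 0,"roll": 0},{"fingers": -1,"dx": 0.223,"dy": -0.167,"dz": 0,"roll": 0},{"fingers": -1,"dx": 0.223,"dy": -0.167,"dz": 0,"roll": 0},{"fingers": -1,"dx": 0.223,"dy": -0.167,"dz": 0,"roll": 0},{"fingers": -1,"dx": 0.223,"dy": -0.167,"dz": 0,"roll": 0},{"fingers": -1,"dx": 0.223,"dy": -0.167,"dz": 0,"roll": 0}]}}

```text
time: 2.52
tool_pos: [0.56, 0.1688, 0.1517]
tcp_rot: [3.1, 0.506, 0.002]
wrist_force: [-0.7, -0.4, -0.8]
width: 0.999
grip_force: 0.0
```

```bash
python3 - <<'E'
from h import *
c=calibration("wrist");im,d=read_camera("wrist")
np.savez("w2.npz",im=im,d=d,K=c["intrinsics"],T=c["world_to_cam"])
u,v=w2pix(c,[.454,.1345,.03]);print(read_state()["tool_pos"],u,v)
u,v=int(u),int(v);a=im[max(0,v-60):v+60,max(0,u-70):u+70];print(max(0,u-70),max(0,v-60))
o=np.zeros((600,800,3),np.uint8);A=cv2.resize(a,None,fx=4,fy=4,interpolation=cv2.INTER_CUBIC);o[:A.shape[0],:A.shape[1]]=A
o[400:600,560:800]=cv2.resize(im,(240,200))[:200];cv2.imwrite("pics/w2.png",o)
E
```

```text
[0.55885308 0.16777141 0.15138811] 321.50269500369484 300.83777714281393
251 240
```

View pics/w2.png

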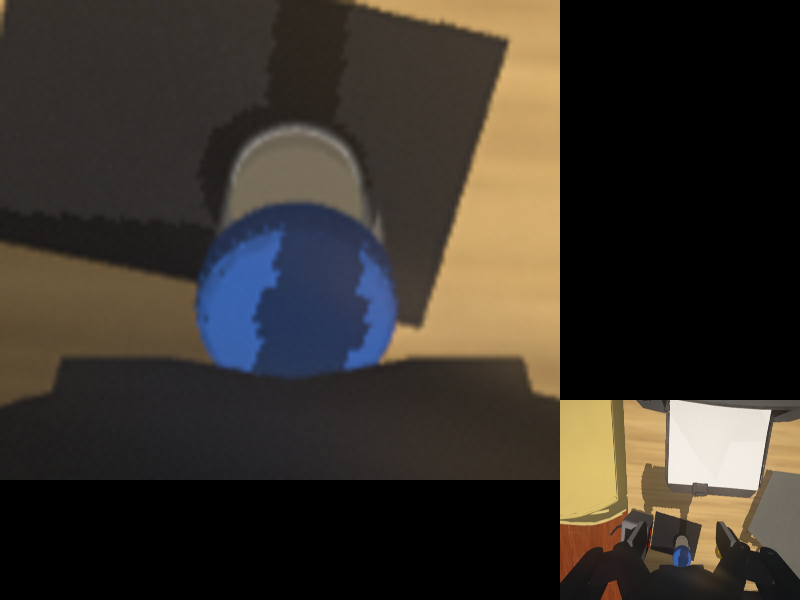

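The view from +x shows an unlabelled body, with a pale sliver only on its -y edge. The scene view also has a pale sliver on its (-x,-y) edge, so the label faces roughly -y (azimuth about 255°) and needs about -160° of turn. I'll start from a yaw of about 125° so the whole turn fits in one grasp.

Emit:
{"api": "step_arm", "payload": {"commands": [{"fingers": -1,"dx": -0.055,"dy": 0,"dz": 0,"roll": -10.5},{"fingers": -1,"dx": -0.11,"dy": 0,"dz": 0,"roll": -21},{"fingers": -1,"dx": -0.11,"dy": 0,"dz": 0,"roll": -31.5},{"fingers": -1,"dx": -0.11,"dy": 0,"dz": 0,"roll": -42},{"fingers": -1,"dx": -0.11,"dy": 0,"dz": 0,"roll": -52.5},{"fingers": -1,"dx": -0.11,"dy": 0,"dz": 0,"roll": -63},{"fingers": -1,"dx": -0.11,"dy": 0,"dz": 0,"roll": -73.5},{"fingers": -1,"dx": -0.11,"dy": 0,"dz": 0,"roll": -84}]}}

```text
time: 3.58
tool_pos: [0.4531, 0.1319, 0.1514]
tcp_rot: [1.961, 2.454, -0.001]
wrist_force: [0.3, 0.0, -0.1]
width: 1.002
grip_force: 0.0
```

Emit:
{"api": "step_arm", "payload": {"commands": [{"fingers": -1,"dx": 0,"dy": 0,"dz": 0,"roll": -10.5},{"fingers": -1,"dx": 0,"dy": 0,"dz": 0,"roll": -21},{"fingers": -1,"dx": 0,"dy": 0,"dz": 0,"roll": -22},{"fingers": -1,"dx": 0,"dy": 0,"dz": 0,"roll": -22}]}}

```text
time: 4.08
tool_pos: [0.4535, 0.1331, 0.1514]
tcp_rot: [1.467, 2.778, -0.0]
wrist_force: [-0.3, -0.1, -0.3]
width: 1.002
grip_force: 0.0
```

```bash
python3 - <<'E'
from h import *
from scipy.spatial.transform import Rotation as R
s=read_state();M=R.from_rotvec(s["tcp_rot"]).as_matrix();print(s["tool_pos"],s["q"],M.round(3))
c=calibration("wrist");im,d=read_camera("wrist");m=cv2.inRange(cv2.cvtColor(im,cv2.COLOR_BGR2HSV),(100,120,60),(125,255,255))
v,u=np.where(m>0);P=np.array([pix2w(c,a,b,d[b,a]) for a,b in zip(u,v) if d[b,a]>0]);P=P[(P[:,2]>.056)&(P[:,2]<.066)];print(len(P),P.mean(0),P.min(0),P.max(0))
E
```

```text
[0.45354114 0.1331472  0.1513789 ] [ 2.33038364e-01 -5.64924518e-02  2.10968910e+00 -2.93191283e-04
  1.08839423e+00 -3.65547548e-01] [[-0.564  0.826  0.   ]
 [ 0.826  0.564 -0.   ]
 [-0.    -0.    -1.   ]]
879 [0.45318436 0.1428578  0.06068265] [0.43638672 0.1282632  0.05637293] [0.47125693 0.15421448 0.06264204]
```

Emit:
{"api": "step_arm", "payload": {"commands": [{"fingers": -1,"dx": 0,"dy": 0,"dz": 0.06,"roll": 0},{"fingers": -1,"dx": 0,"dy": 0,"dz": 0.1,"roll": 0},{"fingers": -1,"dx": 0,"dy": 0,"dz": 0.117,"roll": 0},{"fingers": 0,"dx": 0,"dy": 0,"dz": 0.117,"roll": 0},{"fingers": 0.4,"dx": 0,"dy": 0,"dz": 0.117,"roll": 0},{"fingers": 0.4,"dx": 0,"dy": 0,"dz": 0.117,"roll": 0},{"fingers": 0.4,"dx": 0,"dy": 0,"dz": 0.117,"roll": 0},{"fingers": 0.4,"dx": 0,"dy": 0,"dz": 0.117,"roll": 0}], "squeeze": 20}}

```text
time: 5.12
tool_pos: [0.4556, 0.1349, 0.0362]
tcp_rot: [1.46, 2.778, 0.004]
wrist_force: [-0.8, -0.1, 7.6]
width: 0.507
grip_force: 20.4
```

Emit:
{"api": "step_arm", "payload": {"commands": [{"fingers": 0.4,"dx": 0,"dy": 0,"dz": -0.001,"roll": 5},{"fingers": 0.4,"dx": 0,"dy": 0,"dz": -0.001,"roll": 14},{"fingers": 0.4,"dx": 0,"dy": 0,"dz": -0.001,"roll": 23},{"fingers": 0.4,"dx": 0,"dy": 0,"dz": -0.001,"roll": 32},{"fingers": 0.4,"dx": 0,"dy": 0,"dz": -0.001,"roll": 41},{"fingers": 0.4,"dx": 0,"dy": 0,"dz": -0.001,"roll": 50},{"fingers": 0.4,"dx": 0,"dy": 0,"dz": -0.001,"roll": 59},{"fingers": 0.4,"dx": 0,"dy": 0,"dz": -0.001,"roll": 68}]}}

```text
time: 6.12
tool_pos: [0.4553, 0.1348, 0.0365]
tcp_rot: [2.77, 1.481, 0.005]
wrist_force: [0.8, 0.9, 1.4]
width: 0.506
grip_force: 20.5
```

Emit:
{"api": "step_arm", "payload": {"commands": [{"fingers": 0.4,"dx": 0,"dy": 0,"dz": 0,"roll": 9},{"fingers": 0.4,"dx": 0,"dy": 0,"dz": 0,"roll": 18},{"fingers": 0.4,"dx": 0,"dy": 0,"dz": 0,"roll": 27},{"fingers": 0.4,"dx": 0,"dy": 0,"dz": 0,"roll": 36},{"fingers": 0.4,"dx": 0,"dy": 0,"dz": 0,"roll": 45},{"fingers": 0.4,"dx": 0,"dy": 0,"dz": 0,"roll": 54},{"fingers": 0.4,"dx": 0,"dy": 0,"dz": 0,"roll": 62},{"fingers": 0.4,"dx": 0,"dy": 0,"dz": 0,"roll": 62}]}}

```text
time: 7.12
tool_pos: [0.4552, 0.1346, 0.0365]
tcp_rot: [-3.138, 0.147, -0.005]
wrist_force: [0.9, -1.0, 3.8]
width: 0.504
grip_force: 20.7
```

```bash
python3 - <<'E'
from h import *
im,d=read_camera("scene");np.savez("s1.npz",im=im,d=d)
c=calibration("scene");print(w2pix(c,[.4545,.1345,.03]))
cv2.imwrite("pics/s1.png",cv2.resize(im[270:370,240:360],None,fx=6,fy=6,interpolation=cv2.INTER_CUBIC))
E
```

```text
(np.float64(302.02176182380566), np.float64(315.5247100299882))
```

View pics/s1.png

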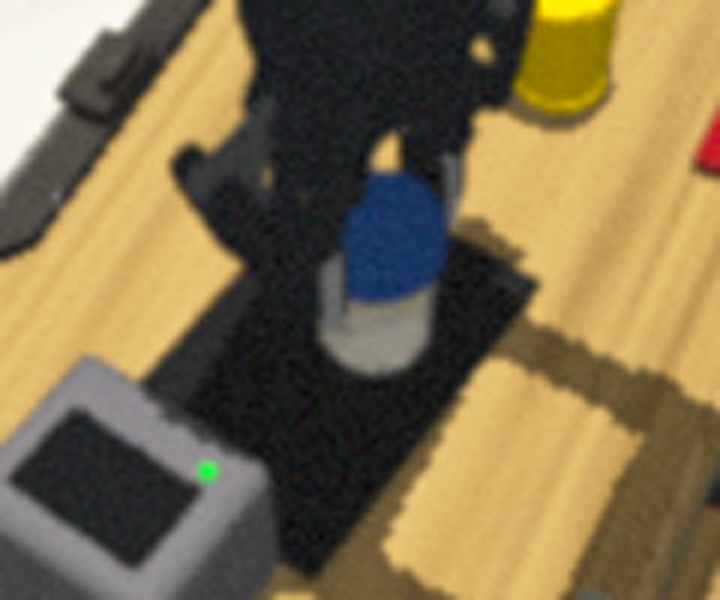

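The body now shows pale label paper with a beige strip of contents above it. I'll measure the label's azimuth by sampling colour round the cup in every view.

```bash
python3 - <<'E'
from h import *
def samp(im,c,cx,cy,a0,a1,name):
    print(name)
    for a in range(a0,a1,10):
        r=[]
        for z,rr in((.018,.0188),(.024,.0193),(.030,.0198),(.036,.0203)):
            u,v=w2pix(c,[cx+rr*np.cos(np.radians(a)),cy+rr*np.sin(np.radians(a)),z]);u,v=int(round(u)),int(round(v))
            if 0<=u<640 and 0<=v<400:
                b,g,R=im[v,u].astype(int);r.append(f"{R},{g},{b}({(R-b)/(R+1):.2f})")
        print(a%360,*r)
cs=calibration("scene")
samp(np.load("s1.npz")["im"],cs,.4555,.1345,50,230,"s1")
samp(np.load("scene0.npz")["im"],cs,.4545,.1345,50,230,"s0")
for n,a,b in(("w1",190,370),("w2",-70,110)):
    w=np.load(n+".npz");samp(w["im"],dict(intrinsics=w["K"],world_to_cam=w["T"]),.4545,.1345,a,b,n)
E
```

```text
s1
50 31,35,33(-0.06) 30,33,33(-0.10) 37,38,39(-0.05) 29,30,30(-0.03)
60 56,59,59(-0.05) 31,35,33(-0.06) 33,32,38(-0.15) 37,38,39(-0.05)
70 75,77,73(0.03) 54,57,57(-0.05) 58,62,59(-0.02) 33,32,38(-0.15)
80 104,101,101(0.03) 95,97,97(-0.02) 91,92,92(-0.01) 67,67,64(0.04)
90 120,120,109(0.09) 107,107,100(0.06) 102,104,102(0.00) 100,97,99(0.01)
100 133,131,118(0.11) 110,110,99(0.10) 103,102,98(0.05) 94,96,93(0.01)
110 146,139,130(0.11) 122,121,111(0.09) 130,126,115(0.11) 123,121,107(0.13)
120 149,144,132(0.11) 138,135,124(0.10) 138,131,121(0.12) 135,126,111(0.18)
130 145,141,131(0.10) 147,143,129(0.12) 135,129,120(0.11) 134,132,108(0.19)
140 147,142,131(0.11) 138,137,126(0.09) 136,134,127(0.07) 131,126,104(0.20)
150 146,141,127(0.13) 146,141,131(0.10) 129,124,112(0.13) 134,126,114(0.15)
160 145,143,130(0.10) 139,138,126(0.09) 135,134,124(0.08) 130,124,104(0.20)
170 142,140,127(0.10) 138,137,127(0.08) 133,128,116(0.13) 123,120,102(0.17)
180 144,138,128(0.11) 135,131,117(0.13) 132,127,111(0.16) 114,110,101(0.11)
190 129,124,109(0.15) 125,118,103(0.17) 126,119,101(0.20) 85,90,98(-0.15)
200
[... 3318 characters left out ...]
9,91(0.24) 118,107,88(0.25)
10 118,107,90(0.24) 119,108,90(0.24) 119,108,90(0.24) 119,107,89(0.25)
20 115,105,88(0.23) 119,108,90(0.24) 118,107,89(0.24) 118,108,89(0.24)
30 108,100,84(0.22) 118,107,89(0.24) 118,107,89(0.24) 119,108,90(0.24)
40 106,97,82(0.22) 119,108,90(0.24) 118,107,89(0.24) 117,107,89(0.24)
50 108,100,84(0.22) 114,105,86(0.24) 117,107,86(0.26) 117,107,87(0.25)
60 76,72,68(0.10) 117,114,108(0.08) 76,74,68(0.10) 99,94,82(0.17)
70 36,32,30(0.16) 36,32,31(0.14) 40,37,35(0.12) 38,35,34(0.10)
80 34,30,28(0.17) 37,33,31(0.16) 35,31,31(0.11) 51,48,46(0.10)
90 35,33,32(0.08) 39,35,34(0.12) 52,48,47(0.09) 33,31,30(0.09)
100 37,32,32(0.13) 50,47,44(0.12) 33,31,30(0.09) 35,31,31(0.11)
```

Both views agree. The label's edge was at 314° at first and is at about 184° now, so its centre is at about 125°. The target is 95°, so I turn 30° more and release.

Emit:
{"api": "step_arm", "payload": {"commands": [{"fingers": 0.4,"dx": 0,"dy": 0,"dz": 0,"roll": 8},{"fingers": 0.4,"dx": 0,"dy": 0,"dz": 0,"roll": 17},{"fingers": 0.4,"dx": 0,"dy": 0,"dz": 0,"roll": 25},{"fingers": 0.4,"dx": 0,"dy": 0,"dz": 0,"roll": 30},{"fingers": 0.4,"dx": 0,"dy": 0,"dz": 0,"roll": 30},{"fingers": 0.4,"dx": 0,"dy": 0,"dz": 0,"roll": 30}]}}

```text
time: 7.92
tool_pos: [0.455, 0.1343, 0.0364]
tcp_rot: [-2.993, 0.952, -0.003]
wrist_force: [0.3, -2.3, 6.0]
width: 0.5
grip_force: 20.8
```

Emit:
{"api": "step_arm", "payload": {"commands": [{"fingers": -0.2,"dx": 0,"dy": 0,"dz": 0,"roll": 0},{"fingers": -1,"dx": 0,"dy": 0,"dz": 0,"roll": 0},{"fingers": -1,"dx": 0,"dy": 0,"dz": 0,"roll": 0},{"fingers": -1,"dx": 0,"dy": 0,"dz": 0,"roll": 0},{"fingers": -1,"dx": 0,"dy": 0,"dz": -0.03,"roll": 0},{"fingers": -1,"dx": 0,"dy": 0,"dz": -0.08,"roll": 0},{"fingers": -1,"dx": 0,"dy": 0,"dz": -0.14,"roll": 0},{"fingers": -1,"dx": 0,"dy": 0,"dz": -0.2,"roll": 0}]}}

```text
time: 8.93
tool_pos: [0.4533, 0.1343, 0.2368]
tcp_rot: [2.992, -0.956, -0.001]
wrist_force: [0.9, 0.6, 0.0]
width: 0.999
grip_force: 0.0
```

```bash
python3 - <<'E'
from h import *
from scipy.spatial.transform import Rotation as R
im,d=read_camera("scene");c=calibration("scene");np.savez("s2.npz",im=im,d=d)
m=cv2.inRange(cv2.cvtColor(im,cv2.COLOR_BGR2HSV),(100,120,60),(125,255,255));m[:280]=0
v,u=np.where(m>0);P=np.array([pix2w(c,a,b,d[b,a]) for a,b in zip(u,v)]);P=P[(P[:,2]>.057)];print(len(P),P.mean(0),P.min(0),P.max(0))
cx,cy,_=P.mean(0)
for a in range(80,230,6):
    r=[]
    for z,rr in((.018,.0188),(.024,.0193),(.030,.0198)):
        U,V=w2pix(c,[cx+rr*np.cos(np.radians(a)),cy+rr*np.sin(np.radians(a)),z]);b,g,q=im[int(round(V)),int(round(U))].astype(int);r.append(round((q-b)/(q+1),2))
    print(a,r)
s=read_state();M=R.from_rotvec(s["tcp_rot"]).as_matrix();print(s["time"],s["tool_pos"],s["q"].round(3),M.round(3))
E
```

```text
334 [0.45051359 0.14002406 0.06197093] [0.13253105 0.11660893 0.05700208] [0.47437576 0.47534649 0.68346054]
80 [np.float64(0.13), np.float64(0.1), np.float64(0.11)]
86 [np.float64(0.11), np.float64(0.11), np.float64(0.11)]
92 [np.float64(0.09), np.float64(0.11), np.float64(0.09)]
98 [np.float64(0.1), np.float64(0.1), np.float64(0.11)]
104 [np.float64(0.08), np.float64(0.09), np.float64(0.11)]
110 [np.float64(0.12), np.float64(0.1), np.float64(0.12)]
116 [np.float64(0.12), np.float64(0.13), np.float64(0.1)]
122 [np.float64(0.1), np.float64(0.1), np.float64(0.11)]
128 [np.float64(0.11), np.float64(0.12), np.float64(0.09)]
134 [np.float64(0.14), np.float64(0.14), np.float64(0.11)]
140 [np.float64(0.13), np.float64(0.14), np.float64(0.1)]
146 [np.float64(0.12), np.float64(0.13), np.float64(0.12)]
152 [np.float64(0.15), np.float64(0.2), np.float64(0.19)]
158 [np.float64(0.2), np.float64(0.25), np.float64(0.22)]
164 [np.float64(0.18), np.float64(0.25), np.float64(0.24)]
170 [np.float64(0.17), np.float64(0.22), np.float64(0.21)]
176 [np.float64(0.13), np.float64(0.2), np.float64(0.22)]
182 [np.float64(0.14), np.float64(0.21), np.float64(0.14)]
188 [np.float64(0.08), np.float64(0.09), np.float64(0.19)]
194 [np.float64(0.08), np.float64(0.08), np.float64(0.13)]
200 [np.float64(0.02), np.float64(0.11), np.float64(0.17)]
206 [np.float64(0.08), np.float64(0.13), np.float64(0.0)]
212 [np.float64(0.11), np.float64(0.17), np.float64(0.0)]
218 [np.float64(0.13), np.float64(0.0), np.float64(0.02)]
224 [np.float64(0.17), np.float64(0.0), np.float64(0.02)]
8.975 [0.45814773 0.13549991 0.24651169] [ 0.235 -0.136  2.     0.     1.264  2.425] [[ 0.815 -0.58   0.014]
 [-0.58  -0.815  0.003]
 [ 0.009 -0.011 -1.   ]]
```

Emit:
{"api": "step_arm", "payload": {"commands": [{"fingers": -1,"dx": 0.04,"dy": 0.041,"dz": 0,"roll": -8},{"fingers": -1,"dx": 0.08,"dy": 0.082,"dz": 0,"roll": -16},{"fingers": -0.2,"dx": 0.12,"dy": 0.123,"dz": 0,"roll": -24},{"fingers": -0.2,"dx": 0.16,"dy": 0.163,"dz": 0,"roll": -32},{"fingers": -0.2,"dx": 0.16,"dy": 0.163,"dz": 0,"roll": -32},{"fingers": -0.2,"dx": 0.16,"dy": 0.163,"dz": 0,"roll": -32}]}}

```text
time: 9.72
tool_pos: [0.4893, -0.091, 0.2347]
tcp_rot: [-3.139, 0.098, 0.002]
wrist_force: [-0.9, 0.1, -0.4]
width: 0.604
grip_force: 0.0
```

```bash
python3 - <<'E'
from h import *
from scipy.spatial.transform import Rotation as R
c=calibration("scene");z=np.load("s2.npz");im=z["im"]
for cx,cy in((.4545,.1345),(.4535,.136)):
  for a in range(130,184,6):
    r=[]
    for h,rr in((.018,.0188),(.024,.0193),(.030,.0198)):
        U,V=w2pix(c,[cx+rr*np.cos(np.radians(a)),cy+rr*np.sin(np.radians(a)),h]);b,g,q=im[int(round(V)),int(round(U))].astype(int);r.append(round(float((q-b)/(q+1)),2))
    print(a,r)
s=read_state();M=R.from_rotvec(s["tcp_rot"]).as_matrix();print(s["time"],s["tool_pos"],s["q"].round(3),M.round(3))
im,d=read_camera("wrist");c=calibration("wrist");np.savez("w3.npz",im=im,d=d,K=c["intrinsics"],T=c["world_to_cam"])
print(w2pix(c,[.489,-.092,.177]))
cv2.imwrite("pics/w3.png",im)
E
```

```text
130 [0.11, 0.1, 0.09]
136 [0.1, 0.11, 0.1]
142 [0.12, 0.12, 0.12]
148 [0.19, 0.2, 0.21]
154 [0.23, 0.25, 0.22]
160 [0.24, 0.24, 0.23]
166 [0.24, 0.24, 0.26]
172 [0.21, 0.22, 0.22]
178 [0.21, 0.25, 0.23]
130 [0.12, 0.11, 0.1]
136 [0.09, 0.1, 0.1]
142 [0.11, 0.12, 0.14]
148 [0.2, 0.19, 0.2]
154 [0.23, 0.22, 0.24]
160 [0.25, 0.24, 0.23]
166 [0.22, 0.21, 0.23]
172 [0.24, 0.24, 0.25]
178 [0.21, 0.22, 0.22]
9.725 [ 0.48926716 -0.09101408  0.23474933] [-2.340e-01 -7.700e-02  1.969e+00  1.000e-03  1.251e+00  1.398e+00] [[ 0.998 -0.062 -0.001]
 [-0.062 -0.998  0.001]
 [-0.001 -0.001 -1.   ]]
(np.float64(324.7604641472512), np.float64(213.58390387702192))
```

View pics/w3.png

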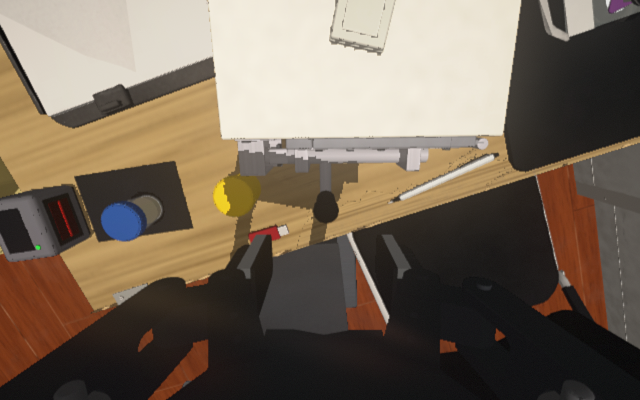

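The knob lies directly under the tool (head at (326,207)). The scene view puts the label's edge at about 146–154°, which leaves a few degrees of doubt. There is plenty of time, so I'll check from above the scanner, where both label edges are visible.

Emit:
{"api": "step_arm", "payload": {"commands": [{"fingers": -1,"dx": -0.012,"dy": -0.055,"dz": 0,"roll": -10},{"fingers": -1,"dx": -0.024,"dy": -0.11,"dz": 0,"roll": -20},{"fingers": -1,"dx": -0.036,"dy": -0.165,"dz": 0,"roll": -30},{"fingers": -1,"dx": -0.048,"dy": -0.22,"dz": 0,"roll": -40},{"fingers": -1,"dx": -0.056,"dy": -0.275,"dz": 0,"roll": -50},{"fingers": -1,"dx": -0.066,"dy": -0.334,"dz": 0,"roll": -60},{"fingers": -1,"dx": -0.066,"dy": -0.334,"dz": 0.03,"roll": -70},{"fingers": -1,"dx": -0.066,"dy": -0.334,"dz": 0.07,"roll": -80}]}}

```text
time: 10.78
tool_pos: [0.4433, 0.2495, 0.1658]
tcp_rot: [2.455, 1.959, 0.006]
wrist_force: [0.4, 0.1, -0.1]
width: 0.996
grip_force: 0.0
```

Emit:
{"api": "step_arm", "payload": {"commands": [{"fingers": -1,"dx": 0,"dy": 0,"dz": 0,"roll": -10},{"fingers": -1,"dx": 0,"dy": 0,"dz": 0,"roll": -18},{"fingers": -1,"dx": 0,"dy": 0,"dz": 0,"roll": -18},{"fingers": -1,"dx": 0,"dy": 0,"dz": 0,"roll": -18}]}}

```text
time: 11.28
tool_pos: [0.4433, 0.247, 0.1655]
tcp_rot: [-2.133, -2.307, -0.0]
wrist_force: [-0.5, -0.2, -0.3]
width: 0.998
grip_force: 0.0
```

```bash
python3 - <<'E'
from h import *
s=read_state();print(s["time"],s["tool_pos"],s["q"].round(2))
c=calibration("wrist");im,d=read_camera("wrist");np.savez("w4.npz",im=im,d=d,K=c["intrinsics"],T=c["world_to_cam"])
m=cv2.inRange(cv2.cvtColor(im,cv2.COLOR_BGR2HSV),(100,120,40),(125,255,255));v,u=np.where(m>0)
P=np.array([pix2w(c,a,b,d[b,a]) for a,b in zip(u,v)]);P=P[(P[:,2]>.056)&(P[:,2]<.07)];print(len(P),np.median(P,0),P.min(0),P.max(0))
cx,cy=.4545,.1345
for a in range(10,185,6):
    r=[]
    for h,rr in((.014,.0186),(.020,.019),(.026,.0195),(.032,.02)):
        U,V=w2pix(c,[cx+rr*np.cos(np.radians(a)),cy+rr*np.sin(np.radians(a)),h]);U,V=int(round(U)),int(round(V))
        if 0<=V<400:
            b,g,q=im[V,U].astype(int);r.append(f"{q}:{(q-b)/(q+1):.2f}")
    print(a,*r)
o=w2pix(c,[cx,cy,.03]);U,V=int(o[0]),int(o[1]);print(o)
cv2.imwrite("pics/w4.png",cv2.resize(im[V-50:V+50,U-60:U+60],None,fx=6,fy=6,interpolation=cv2.INTER_CUBIC))
E
```

```text
11.275 [0.44328268 0.2469603  0.16545312] [ 0.46 -0.    2.03  0.    1.11  0.38]
1492 [0.45391668 0.13804087 0.06065158] [0.43228992 0.115682   0.05603117] [0.47587153 0.15823855 0.06240162]
10 77:0.13 65:0.14 64:0.12 53:-0.35
16 57:0.16 78:0.10 70:0.11 64:0.09
22 89:0.14 77:0.13 65:0.14 64:0.12
28 70:0.14 98:0.13 78:0.10 70:0.11
34 116:0.14 89:0.14 102:0.13 84:0.11
40 116:0.13 113:0.14 115:0.14 105:0.12
46 114:0.13 103:0.13 111:0.13 116:0.13
52 115:0.14 107:0.14 100:0.16 115:0.13
58 116:0.14 103:0.14 107:0.14 116:0.13
64 119:0.13 115:0.15 98:0.13 116:0.12
70 120:0.14 121:0.13 90:0.15 116:0.12
76 118:0.13 127:0.15 93:0.14 118:0.13
82 121:0.14 125:0.13 101:0.15 116:0.13
88 120:0.14 127:0.13 122:0.15 121:0.13
94 121:0.13 126:0.13 127:0.14 120:0.13
100 124:0.14 127:0.13 127:0.14 121:0.14
106 123:0.14 127:0.14 125:0.13 115:0.12
112 126:0.14 128:0.14 127:0.14 119:0.13
118 126:0.14 128:0.15 128:0.14 115:0.12
124 128:0.15 127:0.15 126:0.14 116:0.12
130 129:0.15 128:0.15 126:0.14 116:0.13
136 128:0.15 127:0.14 128:0.15 116:0.13
142 127:0.15 128:0.14 127:0.15 117:0.13
148 126:0.14 125:0.14 121:0.13 114:0.16
154 126:0.14 114:0.15 116:0.13 95:0.14
160 110:0.14 78:0.14 90:0.14 89:0.13
166 74:0.15 81:0.12 77:0.15 77:0.17
172 78:0.14 70:0.15 89:0.13 78:0.08
178 85:0.13 85:0.13 82:0.13 59:-0.38
184 90:0.14 89:0.13 68:-0.13 59:-0.38
(np.float64(325.94412855012234), np.float64(293.81304653755717))
```

View pics/w4.png

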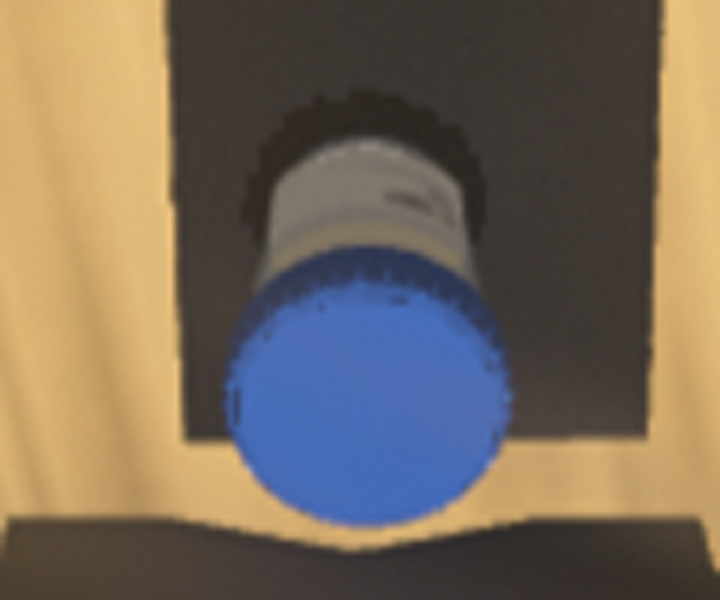

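The crop from above the scanner shows pale paper limb to limb around the face toward the window, with the beige strip only above it. The label is centred to within a few degrees and the cup is upright, so step 1 holds. Now back to the knob.

Emit:
{"api": "step_arm", "payload": {"commands": [{"fingers": -1,"dx": -0.02,"dy": 0,"dz": -0.05,"roll": 10},{"fingers": -1,"dx": -0.07,"dy": 0.004,"dz": -0.07,"roll": 20},{"fingers": -1,"dx": -0.12,"dy": 0.008,"dz": -0.07,"roll": 30},{"fingers": -1,"dx": -0.17,"dy": 0.01,"dz": -0.07,"roll": 40},{"fingers": -1,"dx": -0.22,"dy": 0.012,"dz": -0.07,"roll": 50},{"fingers": -1,"dx": -0.27,"dy": 0.015,"dz": -0.07,"roll": 60},{"fingers": -0.2,"dx": -0.31,"dy": 0.017,"dz": -0.07,"roll": 70},{"fingers": -0.2,"dx": -0.342,"dy": 0.019,"dz": -0.07,"roll": 80}]}}

```text
time: 12.32
tool_pos: [0.49, -0.0949, 0.2356]
tcp_rot: [3.118, 0.385, 0.001]
wrist_force: [0.2, 0.2, -0.6]
width: 0.613
grip_force: 0.0
```

Emit:
{"api": "step_arm", "payload": {"commands": [{"fingers": -0.2,"dx": 0,"dy": 0,"dz": 0,"roll": 10},{"fingers": -0.2,"dx": 0,"dy": 0,"dz": 0,"roll": 18},{"fingers": -0.2,"dx": 0,"dy": 0,"dz": 0,"roll": 18},{"fingers": -0.2,"dx": 0,"dy": 0,"dz": 0,"roll": 18}]}}

```text
time: 12.82
tool_pos: [0.4899, -0.0931, 0.2354]
tcp_rot: [3.14, -0.092, 0.0]
wrist_force: [-0.8, 0.5, 0.2]
width: 0.6
grip_force: 0.0
```

```bash
python3 - <<'E'
from h import *
from scipy.spatial.transform import Rotation as R
s=read_state();M=R.from_rotvec(s["tcp_rot"]).as_matrix()
c=calibration("wrist");im,d=read_camera("wrist")
print(s["time"],s["tool_pos"],M.round(3)[:2])
P=np.array([pix2w(c,u,v,d[v,u]) for v in range(170,250) for u in range(290,360) if d[v,u]>0]);
q=P[(P[:,2]>.172)&(P[:,2]<.181)&(abs(P[:,0]-.489)<.02)];print(len(q),q.mean(0),q.min(0),q.max(0))
q=P[(P[:,2]>.145)&(P[:,2]<.16)&(abs(P[:,0]-.489)<.02)];print(len(q),q.mean(0) if len(q) else 0)
E
```

```text
12.825 [ 0.48994049 -0.09309709  0.23538605] [[ 0.998 -0.058  0.   ]
 [-0.058 -0.998 -0.   ]]
490 [ 0.49073156 -0.09325871  0.17600987] [ 0.48078243 -0.10200136  0.17200276] [ 0.49859081 -0.08425702  0.17902537]
86 [ 0.49522983 -0.09349498  0.15188225]
```

Emit:
{"api": "step_arm", "payload": {"commands": [{"fingers": -0.2,"dx": 0,"dy": 0,"dz": 0.04,"roll": 0},{"fingers": -0.2,"dx": 0,"dy": 0,"dz": 0.08,"roll": 0},{"fingers": -0.2,"dx": 0,"dy": 0,"dz": 0.0995,"roll": 0},{"fingers": 0.3,"dx": 0,"dy": 0,"dz": 0.0995,"roll": 0},{"fingers": 1,"dx": 0,"dy": 0,"dz": 0.0995,"roll": 0},{"fingers": 1,"dx": 0,"dy": 0,"dz": 0.0995,"roll": 0},{"fingers": 1,"dx": 0,"dy": 0,"dz": 0.0995,"roll": 0},{"fingers": 1,"dx": 0,"dy": 0,"dz": 0.0995,"roll": 0}], "squeeze": 50}}

```text
time: 13.88
tool_pos: [0.4905, -0.0933, 0.1367]
tcp_rot: [3.14, -0.094, 0.002]
wrist_force: [-0.1, 1.1, 1.6]
width: 0.187
grip_force: 48.8
```

Emit:
{"api": "step_arm", "payload": {"commands": [{"fingers": 1,"dx": 0,"dy": 0,"dz": -0.003,"roll": 0},{"fingers": 1,"dx": 0,"dy": 0,"dz": -0.006,"roll": 0},{"fingers": 1,"dx": 0,"dy": 0,"dz": -0.009,"roll": 0},{"fingers": 1,"dx": 0,"dy": 0,"dz": -0.011,"roll": 0},{"fingers": 1,"dx": 0,"dy": 0,"dz": -0.011,"roll": 0}]}}

```text
time: 14.5
tool_pos: [0.4903, -0.0934, 0.1472]
tcp_rot: [3.14, -0.095, 0.002]
wrist_force: [2.9, 0.1, -0.5]
width: 0.184
grip_force: 48.7
```

Emit:
{"api": "step_arm", "payload": {"commands": [{"fingers": 1,"dx": 0,"dy": 0.005,"dz": 0,"roll": 0},{"fingers": 1,"dx": 0,"dy": 0.01,"dz": 0,"roll": 0},{"fingers": 1,"dx": 0,"dy": 0.016,"dz": 0,"roll": 0},{"fingers": 1,"dx": 0,"dy": 0.022,"dz": 0,"roll": 0},{"fingers": 1,"dx": 0,"dy": 0.028,"dz": 0,"roll": 0},{"fingers": 1,"dx": 0,"dy": 0.034,"dz": 0,"roll": 0},{"fingers": 1,"dx": 0,"dy": 0.034,"dz": 0,"roll": 0},{"fingers": 1,"dx": 0,"dy": 0.034,"dz": 0,"roll": 0}]}}

```text
time: 15.5
tool_pos: [0.4884, -0.1279, 0.1471]
tcp_rot: [3.139, -0.095, 0.002]
wrist_force: [5.9, -1.7, -1.6]
width: 0.186
grip_force: 48.7
```

Emit:
{"api": "step_arm", "payload": {"commands": [{"fingers": 1,"dx": -0.0032,"dy": 0.0026,"dz": 0,"roll": -3},{"fingers": 1,"dx": -0.0064,"dy": 0.0052,"dz": 0,"roll": -6},{"fingers": 1,"dx": -0.0093,"dy": 0.008,"dz": 0,"roll": -9},{"fingers": 1,"dx": -0.0122,"dy": 0.0109,"dz": 0,"roll": -11},{"fingers": 1,"dx": -0.0148,"dy": 0.014,"dz": 0,"roll": -14},{"fingers": 1,"dx": -0.0173,"dy": 0.0172,"dz": 0,"roll": -17},{"fingers": 1,"dx": -0.0173,"dy": 0.0172,"dz": 0,"roll": -17}]}}

```text
time: 16.38
tool_pos: [0.4703, -0.1436, 0.1472]
tcp_rot: [3.119, 0.37, 0.003]
wrist_force: [5.5, 0.5, -1.6]
width: 0.185
grip_force: 48.8
```

Emit:
{"api": "step_arm", "payload": {"commands": [{"fingers": 1,"dx": -0.0032,"dy": 0.0026,"dz": 0,"roll": -3},{"fingers": 1,"dx": -0.0063,"dy": 0.0053,"dz": 0,"roll": -6},{"fingers": 1,"dx": -0.0092,"dy": 0.0082,"dz": 0,"roll": -9},{"fingers": 1,"dx": -0.0121,"dy": 0.0111,"dz": 0,"roll": -11},{"fingers": 1,"dx": -0.014,"dy": 0.0133,"dz": 0,"roll": -13},{"fingers": 1,"dx": -0.0158,"dy": 0.0154,"dz": 0,"roll": -15},{"fingers": 1,"dx": -0.0158,"dy": 0.0154,"dz": 0,"roll": -15},{"fingers": 1,"dx": -0.0158,"dy": 0.0154,"dz": 0,"roll": -15}]}}

```text
time: 17.38
tool_pos: [0.4585, -0.1616, 0.1471]
tcp_rot: [-3.044, -0.773, -0.003]
wrist_force: [6.6, 3.2, -1.9]
width: 0.185
grip_force: 48.8
```

```bash
python3 - <<'E'
from h import *
c=calibration("scene");im,d=read_camera("scene")
print(read_state()["tool_pos"],read_state()["wrist_force"])
# gate points: below bolt, in front of locker
P=np.array([pix2w(c,u,v,d[v,u]) for v in range(150,270) for u in range(280,400) if d[v,u]>0])
q=P[(P[:,2]>.03)&(P[:,2]<.11)&(P[:,1]<-.03)&(P[:,1]>-.21)&(P[:,0]<.535)]
print(len(q))
for lo in np.arange(-.21,-.03,.02):
    r=q[(q[:,1]>lo)&(q[:,1]<lo+.02)]
    if len(r)>3: print(lo.round(2),len(r),np.percentile(r[:,0],[5,20,50]).round(3))
m=cv2.inRange(cv2.cvtColor(im,cv2.COLOR_BGR2HSV),(100,120,60),(125,255,255));m[:280]=0;v,u=np.where(m>0);k=d[v,u]>0
L=np.array([pix2w(c,a,b,d[b,a]) for a,b in zip(u[k],v[k])]);print("cup",len(L),np.median(L,0))
cv2.imwrite("pics/f.png",cv2.resize(im[140:340,240:400],None,fx=3,fy=3,interpolation=cv2.INTER_CUBIC))
E
```

```text
[ 0.45854308 -0.16155714  0.14709209] [ 6.90317939  3.21672983 -1.22766359]
106
-0.17 5 [0.504 0.504 0.504]
-0.11 6 [0.468 0.469 0.471]
-0.09 92 [0.466 0.467 0.469]
cup 407 [0.45060629 0.1395452  0.05979112]
```

The gate's free edge measures about (0.467, -0.085), which is about 0.59 rad open at a radius of 130 mm. The spring pull is 7 N with a 49 N grip, and the cup is undisturbed. I'm handing in.

```bash
python3 -c "
from workcell import *
print(finish_job())"
```

```text
the job is handed in; nothing more can be done
None
```

I handed the job in at about 17.5 s: the cup is released upright with its label facing the scanner (estimated within 10° of square, limit 17°), and the gate is held about 0.59 rad open by the knob.

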